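# Swap the sample cell in a two-well photometer

### The job

Take the spent red-stoppered cell out of whichever photometer well it is in and stand it upright in a free spot of the yellow discard tray; then put the purple-stoppered cell from the rack fully down into the well you freed, turned so that its clear faces look squarely along the light path between lamp and detector. Hold the purple cell by its stopper (no fingers on its clear glass), set both cells down without dropping them, and leave the blue-stoppered blank cell and the other things as they stand.

Things in the scene. Friction and masses are not known exactly. Their poses are not given: they have to be found in the camera images.
- photometer: fixed white two-well photometer, 170 (x) x 190 (y) mm, deck 85 mm above the bench; origin: centre of underside. Light runs along its x axis (orange stripes) in both wells. Beside each well, at +x and -x, stand a teal lamp tower and a grey detector tower: 22 x 22 mm, tops 123 mm above the bench, near faces 25 mm from the well's centre.
- well_a (a point): centre of the floor of the well at y = +38 mm on the photometer, axes as the photometer's. Round, 37 mm across, 18 mm deep, chamfered mouth, floor 67 mm above the bench. A cell enters at any heading with about 1.5 mm play; the well does not turn it to the light. Nothing but the towers and the other cell stands on the deck.
- well_b (a point): as well_a, for the well at y = -38 mm on the photometer (76 mm from well_a).
- rack: fixed white rack, 60 (x) x 180 (y) mm, 26 mm high, with three round pockets 37 mm across and 20 mm deep (floor 6 mm above the bench) in a row at y = +56, 0 and -56 mm. The fresh and the waiting cell stand in the first two, either way round, at any heading. Origin: centre of its underside.
- tray: fixed yellow discard tray, open on top, 200 (x) x 120 (y) mm outside, walls 5 mm thick and 30 mm high, flat inner floor 5 mm above the bench. Origin: centre of its underside. One old cell stands in it.
- fresh: square glass cell 24 x 24 x 48 mm high, with a square purple stopper 16 x 16 x 22 mm high on top, sides parallel to the cell's (70 mm in all, 35 to 70 g). Clear faces look along +x and -x, frosted white faces along +y and -y; a white stripe on the stopper's top runs along x. Origin: centre of underside, z up. Starts in the rack.
- fresh_glass: the two clear faces of the fresh cell (from its foot up to the stopper's foot at 48 mm), part of it, with the same origin and axes. Fingers must not touch them.
- spent: cell of the same shape, size and axes as fresh, but red-stoppered. Already measured; starts in one of the two wells, its x axis up to 30 degrees off the light path.
- blank: cell of the same shape, size and axes as fresh, but blue-stoppered. The reference; starts in the other well, lined up with the light, and stays there.
- waiting: cell of the same shape, size and axes as fresh, but orange-stoppered. Stands in the rack beside the fresh one, 56 mm away; not to be disturbed.
- old: cell of the same shape, size and axes as fresh, but red-stoppered. A used one standing loose in the discard tray, up to 60 mm from its middle along the tray's x and 15 mm along y, at any heading.
- bottle: loose white reagent bottle with a blue cap, 60 mm across, 170 mm high, standing on the bench. Origin: centre of its underside.
- tipbox: fixed blue box of pipette tips, 80 x 80 mm, 100 mm high. Origin: centre of its underside.
Things that resemble listed ones, but are neither listed nor needed, are in the scene too. What is shaped like the spent but green is not meant.

How it is judged:
On the way, in this order (a step that is already met when the one before it is completed fails the run):
1. the spent cell stands released in the discard tray (x of spent in the frame of tray between -0.085 and 0.085 m and y of spent in the frame of tray between -0.045 and 0.045 m and z of spent in the frame of tray between 0 and 0.012 m and angle between spent's own z axis and vertical below 0.15 rad and linear speed of spent below 0.02 m/s and contact force between spent and the fingers below 0.05 N), for 0.2 s.
2. the fresh cell is seated in the freed well, clear faces along the light path, and released (((horizontal distance between fresh and well_a below 0.004 m and z of fresh in the frame of well_a between -0.004 and 0.004 m) or (horizontal distance between fresh and well_b below 0.004 m and z of fresh in the frame of well_b between -0.004 and 0.004 m)) and angle between the x axis of fresh and the x axis of photometer, either way round below 0.12 rad and angle between fresh's own z axis and vertical below 0.1 rad and contact force between fresh and the fingers below 0.05 N), for 0.2 s.
At the end, for the whole second after the job is handed in: Fresh cell on the freed well's floor within 4 mm, upright within 0.1 rad, x axis within 0.12 rad of the light path; spent cell upright (0.15 rad) on the tray's floor; both released, at rest; blank within 5 mm and 0.12 rad of its place; old and waiting cells and bottle upright (all of step 1 and all of step 2 and linear speed of fresh below 0.02 m/s and angular speed of fresh below 0.2 rad/s and distance of blank from where it was at the start of the episode below 0.005 m and angle between the x axis of blank and the x axis of photometer, either way round below 0.12 rad and angle between each of old, bottle, waiting's own z axis and vertical below 0.15 rad); the robot touches nothing.
It fails at once if the blank cell is shifted or lifted by more than 8 mm (distance of blank from where it was at the start of the episode above 0.008 m).
It fails at once if the waiting cell is moved by more than 12 mm or the bottle by more than 20 mm (distance of waiting from where it was at the start of the episode above 0.012 m or distance of bottle from where it was at the start of the episode above 0.02 m).
It fails at once if the old cell in the tray is moved by more than 20 mm or knocked over (distance of old from where it was at the start of the episode above 0.02 m or angle between old's own z axis and vertical above 0.4 rad).
It fails at once if fingers press on the clear glass of the fresh cell (over 1 N) (contact force between fresh_glass and the fingers above 1 N).
It fails at once if the fresh or the spent cell is dropped (over 0.5 m/s outside the fingers) ((linear speed of fresh above 0.5 m/s and contact force between fresh and the fingers below 0.01 N) or (linear speed of spent above 0.5 m/s and contact force between spent and the fingers below 0.01 N)).
It also fails if it takes over 62 s, if anything falls off the work surface, if the arm or the gripper's body presses on something with over 40 N, if the wrist force passes 120 N, or if a joint passes its speed limit or range.

### The arm

A 6-joint arm with a two-finger parallel gripper is mounted at the origin on the work surface. World frame = base frame: x ahead of the robot, y to its left, z up, the work surface at z = 0. Lengths are in m, angles in rad, forces in N, time in s.
With the tool pointing down it reaches from about 0.275 to 0.725 m from the base axis. Payload 5.6 kg.
Tool frame: the origin (TCP) lies on the centre line of the jaws, within the pads' length; the fingertips stand 14 mm ahead of it and the grasp point (between the pads) lies 5 mm behind it; z points along the fingers, x is the direction in which the jaws open and shut, and the axes are right-handed (so a half turn about z gives the same grasp; the last joint's range is limited). The gripper opens to 85 mm and grips with 20 to 120 N. Pads are 22 mm wide; open, the fingers measure 114 mm over their backs; the gripper's body (76 mm by 85 mm) begins 54 mm behind the grasp point. The pads swing forward as they close: fully open they stand 13 mm farther back than shut.
Start: joints at [-0.926, 0.255, 0.108, 0, -1.424, -0.285], TCP at [0.194, -0.515, 0.245] pointing down, gripper open.
Joint ranges: [-2.95, 2.95], [-1.21, 1.97], [-1.09, 1.5], [-2.87, 1.71], [-2.94, -0.07], [-3.05, 3.05]. Speed limits (rad/s): [2.57, 2.57, 3.14, 3.14, 3.14, 3.14].

### API

Orientations are given as a unit quaternion [w, x, y, z].
In Python, from rig import read_state, get_image, sign_off gives the robot as it stands. The module is installed in compiled form; this text tells all that it offers.
- The arm moves only by the tool send_rows, never from a script. Its argument "steps" is a list of rows, each a list of 2 entries, a list of its own where there are three numbers: the shift along the tool's x, y, z in cm, then the turn about the tool's z in rad. In form: [[[x, y, z], roll], ...]. A call has exactly 5 rows; each row shifts and turns the pose as measured when the row begins, along the tool's axes as they then stand; what a row does not reach is not made up. A row lasts 1/12 s, in which the tool goes at most 41.7 mm and 7.16 degrees, less where a joint would pass 70% of its speed; a pose out of reach is approached as far as the arm can. A call with a gripper value outside its range is refused whole. "grip" is the finger opening in cm, from 0 to 8.54, set as the call begins (left out, the last holds). The fingers move at their own pace and stop on an object; "force" is the grip in N (left out, the last holds). Time passes only in rows, so rows that do not move let the fingers close, or fill a call up. It gives the time, the measured TCP pose, the force and the opening at its end, in the units of the state.
- read_state(): the state, without advancing time (a new reading comes with each control period).
- get_image(name): name is "scene" or "side" or "wrist"; returns a dict with "img" (400x640x3 uint8, red, green, blue), "z_map" (400x640 float32, m along the optical axis (not along the pixel's ray), 0 where there is no reading), "fov_y" (degrees; the focal length in pixels is half the picture's height over the tangent of half this angle, whatever the lens; pixels are square), "cx", "cy" (the principal point, pixels), "k1" (the pictures are not rectified: a ray, as slopes to the right and down, at radius r is drawn at 1 + k1 r^2 times it, then the intrinsics apply), "R" (3x3) and "t" (3): a world point X has camera coordinates R X + t; the wrist camera has in their place "hand_eye" (4x4, takes a point from camera to tool coordinates, whose origin is the TCP and whose axes are the tool frame's). Camera axes: x right, y down, z forward; pixel columns grow to the right and rows downward; lengths in m; the calibration is good to about 2 mm. A picture is of the moment at which its call begins: read the wrist's pose just before it.
- sign_off(): hands the job in, once; it reports no verdict.
The state is a dict: "time": time; "joint_pos": joint angles; "dq": joint speeds; "tau": joint torques, N m; "tool_pos": TCP position; "orientation": TCP orientation; "wrist_force": force on the tool from outside, world axes, zero at the start; "ft_torque": the same for the moment, N m; "grip_width": opening from 0.0 (shut) to 1.0 (fully open).
Only numpy, scipy, OpenCV 4.12 (cv2) and the standard library are available. Lean on these libraries where they do the work, as an engineer would, in place of code of your own. Each camera call takes 0.05 s, during which the arm holds its last target. There are 200 camera calls.

## Working session

There is one attempt and no reset: what is moved stays moved. The work goes in short steps, Python scripts to look and compute and a tool call to move; the robot and the scene stay as the last step left them, time stands still between calls to the robot, and variables do not carry over. Pictures are saved under pics/ and viewed, about 8 in all and at most 12, crops included, and the job is handed in when it is done.

Besides the shell and the picture viewer there is one more tool, called after "Request:" as name([rows], argument=value, ...), one row to a line, values as JSON. send_rows: Moves the arm, as the interface text tells. Its arguments: {"type":"object","properties":{"steps":{"type":"array","items":{"type":"array"}},"grip":{"type":"number"},"force":{"type":"number"}},"required":["steps"]}

```bash
mkdir -p pics; cat > h.py <<'E'
import numpy as np, cv2
from rig import read_state, get_image, sign_off
from scipy.spatial.transform import Rotation as Ro
def cam(name):
    s=read_state(); d=get_image(name); f=200/np.tan(np.radians(d["fov_y"])/2)
    if name=="wrist":
        q=s["orientation"]; T=np.eye(4); T[:3,:3]=Ro.from_quat([q[1],q[2],q[3],q[0]]).as_matrix(); T[:3,3]=s["tool_pos"]
        T=T@np.array(d["hand_eye"])
    else:
        R=np.array(d["R"]);T=np.eye(4);T[:3,:3]=R.T;T[:3,3]=-R.T@np.array(d["t"])
    d["T"]=T;d["f"]=f
    d["K"]=np.array([[f,0,d["cx"]],[0,f,d["cy"]],[0,0,1]]);d["D"]=np.array([d["k1"],0,0,0,0.])
    return d
def rays(d,uv):
    uv=np.asarray(uv,float).reshape(-1,1,2)
    n=cv2.undistortPointsIter(uv,d["K"],d["D"],None,None,(3,50,1e-10))[:,0]
    return np.c_[n,np.ones(len(n))]
def plane(d,uv,z):
    r=rays(d,uv)@d["T"][:3,:3].T; o=d["T"][:3,3]
    return o+r*((z-o[2])/r[:,2])[:,None]
def cloud(d):
    v,u=np.mgrid[0:400,0:640]; r=rays(d,np.c_[u.ravel(),v.ravel()])
    z=d["z_map"].reshape(-1,1); P=(r*z)@d["T"][:3,:3].T+d["T"][:3,3]; P[z[:,0]==0]=np.nan
    return P.reshape(400,640,3)
def save(d,n,crop=None,sc=1):
    im=d["img"]; 
    if crop: im=im[crop[1]:crop[3],crop[0]:crop[2]]
    cv2.imwrite("pics/"+n+".png",cv2.resize(im[:,:,::-1],None,fx=sc,fy=sc))
E
python3 - <<'E'
from h import *
import pickle
s=read_state();print(s)
for n in("scene","side","wrist"):
    d=cam(n);save(d,n);pickle.dump(d,open(n+".pkl","wb"));print(n,d["f"],d["k1"],d["T"].round(3).tolist())
E
cd pics; python3 -c "
import cv2,numpy as np
a=cv2.imread('scene.png');b=cv2.imread('side.png')
cv2.imwrite('both.png',cv2.resize(np.vstack([a,b]),(480,600)))"
```

```text
{'time': 0.0, 'joint_pos': array([-9.26381914e-01,  2.55766885e-01,  1.06986803e-01, -4.71611358e-04,
       -1.42389316e+00, -2.84601531e-01]), 'dq': array([-2.83203067e-05,  2.59900082e-04,  6.24465615e-04, -9.88560732e-04,
        7.32236996e-04,  4.08622490e-04]), 'tau': array([-1.05013610e-04, -3.86631238e+01,  2.37945235e+01,  5.36515877e+00,
       -5.95576828e-03, -1.21007085e-05]), 'tool_pos': array([ 0.19354292, -0.5143169 ,  0.24437874]), 'orientation': array([-8.16991741e-04,  5.69194743e-01,  8.22202170e-01,  5.17328933e-04]), 'wrist_force': array([ 0.34844123,  0.3645904 , -0.69378535]), 'ft_torque': array([-0.00449555,  0.01264783, -0.0274148 ]), 'grip_width': 0.9994727606534896}
scene 360.9786963699892 -0.06533688802561272 [[-0.669, 0.529, -0.522, 1.014], [0.744, 0.477, -0.469, 0.414], [0.001, -0.702, -0.712, 0.682], [0.0, 0.0, 0.0, 1.0]]
side 401.004952549619 -0.01797858696538417 [[0.994, -0.063, 0.087, 0.492], [-0.107, -0.625, 0.773, -0.798], [0.005, -0.778, -0.629, 0.737], [0.0, 0.0, 0.0, 1.0]]
wrist 298.23854463578635 -0.008440873851395522 [[-0.352, 0.892, 0.283, 0.12], [0.936, 0.335, 0.108, -0.542], [0.002, 0.303, -0.953, 0.373], [0.0, 0.0, 0.0, 1.0]]
```

View pics/scene.png

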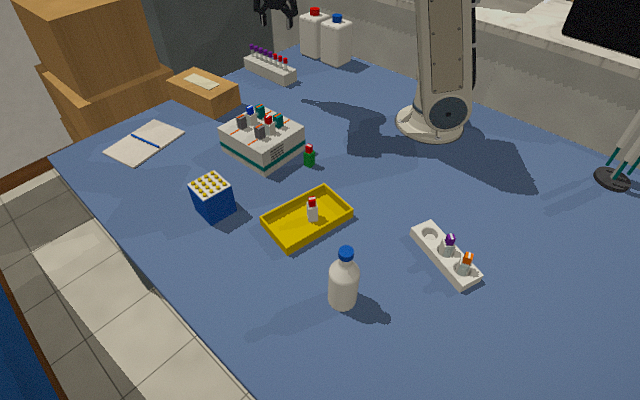

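View pics/side.png

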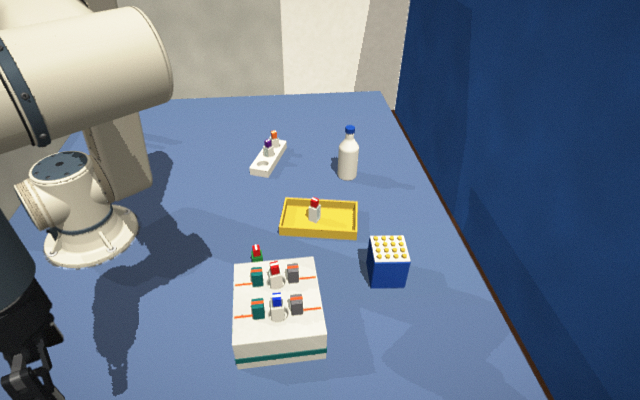

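The scene view shows the photometer (260,135) with the red cell at (268,120) and the blue one at (251,111). A green decoy stands at (309,156), the tray at (307,217) holds the old cell at (312,208), and the rack has purple at (450,240) and orange at (467,258). The side view agrees. Next I'll locate these from both views.

```bash
cat > m.py <<'E'
from h import *
import pickle
def hue(d): return cv2.cvtColor(d["img"],cv2.COLOR_RGB2HSV)
H={"red":[(0,6),(174,180)],"purple":[(125,150)],"orange":[(8,17)],"blue":[(112,124)],"yellow":[(22,32)],"teal":[(80,98)]}
def mask(d,c,s=120,v=40):
    h=hue(d);m=np.zeros(h.shape[:2],np.uint8)
    for a,b in H[c]: m|=cv2.inRange(h,(a,s,v),(b,255,255))
    return m
E
python3 - <<'E'
from m import *
for n in("scene","side"):
    d=pickle.load(open(n+".pkl","rb"));P=cloud(d)
    for c in H:
        k,l,st,ce=cv2.connectedComponentsWithStats(mask(d,c,150))
        for i in range(1,k):
            if st[i,4]<12: continue
            p=P[l==i];p=p[~np.isnan(p[:,0])]
            if len(p)==0: continue
            z=np.percentile(p[:,2],95); q=np.median(p[p[:,2]>z-.006],0)
            if -.1<z<.25 and 0.1<q[0]<.9: print(n,c,st[i,4],ce[i].round(),"top",q.round(3),"z",z.round(3),"lo",np.percentile(p,3,axis=0).round(3),"hi",np.percentile(p,97,axis=0).round(3))
    # tray & white deck/rack
    h=hue(d); w=(h[:,:,1]<70)&(h[:,:,2]>110)
    for nm,zl,zh,bx in(("deck",.08,.09,(.2,.7,-.6,-.1)),("rackdeck",.021,.031,(.2,.8,0,.6))):
        m=w&(P[:,:,2]>zl)&(P[:,:,2]<zh)&(P[:,:,0]>bx[0])&(P[:,:,0]<bx[1])&(P[:,:,1]>bx[2])&(P[:,:,1]<bx[3])
        k,l,st,ce=cv2.connectedComponentsWithStats(m.astype(np.uint8))
        i=1+np.argmax(st[1:,4]); p=P[l==i]; r=cv2.minAreaRect(p[:,:2].astype(np.float32)*1000); print(n,nm,st[i,4],r,np.median(p[:,2]))
    m=(mask(d,"yellow",150)>0)&(P[:,:,2]>.024)&(P[:,:,2]<.04); m&=~(abs(P[:,:,1]+.3)<0)
    p=P[m];p=p[p[:,2]<.05]; print("tray rim",len(p),cv2.minAreaRect(p[:,:2].astype(np.float32)*1000))
E
```

```text
scene red 21 [275.  56.] top [ 0.122 -0.619  0.099] z 0.1 lo [ 0.115 -0.628  0.083] hi [ 0.128 -0.612  0.1  ]
scene red 19 [280.  58.] top [ 0.122 -0.589  0.098] z 0.099 lo [ 0.116 -0.596  0.083] hi [ 0.129 -0.583  0.1  ]
scene red 21 [285.  60.] top [ 0.123 -0.562  0.098] z 0.1 lo [ 0.055 -0.634  0.05 ] hi [ 0.128 -0.556  0.1  ]
scene red 54 [268. 119.] top [ 0.475 -0.262  0.136] z 0.137 lo [ 0.463 -0.274  0.116] hi [ 0.48  -0.256  0.137]
scene red 41 [308. 149.] top [ 0.435 -0.152  0.068] z 0.07 lo [ 0.421 -0.159  0.051] hi [ 0.437 -0.144  0.07 ]
scene red 44 [311. 203.] top [0.582 0.003 0.074] z 0.076 lo [ 0.578 -0.01   0.053] hi [0.587 0.006 0.077]
scene purple 33 [253.  47.] top [ 0.122 -0.738  0.097] z 0.099 lo [ 0.071 -0.812  0.058] hi [ 0.128 -0.725  0.1  ]
scene purple 32 [262.  51.] top [ 0.122 -0.686  0.097] z 0.1 lo [ 0.072 -0.762  0.054] hi [ 0.127 -0.67   0.101]
scene purple 16 [270.  54.] top [ 0.123 -0.645  0.098] z 0.1 lo [ 0.117 -0.647  0.085] hi [ 0.129 -0.64   0.1  ]
scene purple 70 [450. 240.] top [0.465 0.302 0.074] z 0.076 lo [0.454 0.293 0.057] hi [0.472 0.31 
[... 8378 characters left out ...]
[ 0.434 -0.278  0.121] z 0.123 lo [ 0.426 -0.282  0.093] hi [ 0.443 -0.274  0.123]
side teal 142 [258. 311.] top [ 0.436 -0.353  0.123] z 0.124 lo [ 0.428 -0.356  0.09 ] hi [ 0.445 -0.35   0.124]
side teal 287 [280. 356.] top [ 0.469 -0.401  0.033] z 0.035 lo [ 0.394 -0.404  0.025] hi [ 0.554 -0.398  0.036]
side deck 5285 ((470.37579345703125, -305.12841796875), (170.85260009765625, 192.87603759765625), 1.678886890411377) 0.08502809374650178
side rackdeck 378 ((460.261474609375, 299.25201416015625), (185.32540893554688, 63.312782287597656), 69.03672790527344) 0.024905990558680702
tray rim 465 ((566.06982421875, -55.562164306640625), (219.76693725585938, 225.4961395263672), 79.25252532958984)
```

Request:
send_rows([
  [[1.33,3.45,0],0],
  [[1.33,3.45,0],0],
  [[1.33,3.45,0],0],
  [[1.33,3.45,0],0],
  [[1.33,3.45,0],0],
], grip=4, force=25)

```text
time: 0.57
tool_pos: [0.3309, -0.3908, 0.2418]
orientation: [-0.003, 0.574, 0.819, 0.0]
wrist_force: [-0.5, -0.3, 1.0]
grip_width: 0.469
```

Request:
send_rows([
  [[1.33,3.45,0],0],
  [[1.33,3.45,0],0],
  [[1.33,3.45,0],0],
  [[0,0,0],0.1],
  [[0,0,0],0.1],
])

```text
time: 0.98
tool_pos: [0.4223, -0.3079, 0.2399]
orientation: [-0.005, 0.652, 0.758, 0.001]
wrist_force: [-0.0, -0.3, 0.3]
grip_width: 0.468
```

```bash
python3 - <<'E'
from m import *
d=cam("wrist");save(d,"w1");pickle.dump(d,open("w1.pkl","wb"))
P=cloud(d)
for c in("red","blue"):
    k,l,st,ce=cv2.connectedComponentsWithStats(mask(d,c,110))
    for i in range(1,k):
        if st[i,4]<150: continue
        p=P[l==i]; z=np.nanpercentile(p[:,2],90)
        print(c,st[i,4],ce[i].round(),z.round(4),np.nanmedian(p[p[:,2]>z-.005],0).round(4))
E
```

```text
red 242 [458. 206.] 0.0704 [ 0.4238 -0.1553  0.0695]
red 250 [353. 254.] 0.1374 [ 0.468  -0.2722  0.1365]
red 177 [537. 333.] 0.0746 [ 0.5765 -0.0081  0.0739]
```

View pics/w1.png

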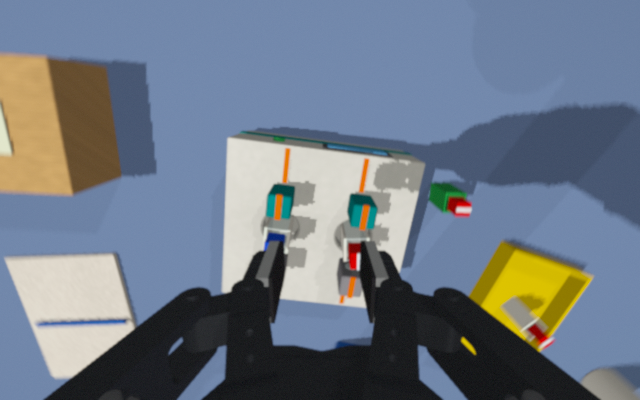

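The view shows the red cell at (353,254) between the teal and grey towers, partly hidden by a finger. The blank is at (275,243). I'll shift outward so the cell shows clear of the fingers.

Request:
send_rows([
  [[0.53,2.8,1.0],0],
  [[0.53,2.8,1.0],0],
  [[0.53,2.8,1.0],0],
  [[0.53,2.8,1.0],0],
  [[0,0,0],0.12],
])

```text
time: 1.45
tool_pos: [0.5324, -0.2698, 0.1981]
orientation: [-0.004, 0.696, 0.718, 0.001]
wrist_force: [-0.7, -0.3, -0.2]
grip_width: 0.47
```

Request:
send_rows([
  [[0,0,0],0],
  [[0,0,0],0],
  [[0,0,0],0],
  [[0,0,0],0],
  [[0,0,0],0],
])

```text
time: 1.87
tool_pos: [0.5311, -0.2707, 0.1969]
orientation: [-0.006, 0.693, 0.721, -0.0]
wrist_force: [-1.0, 0.2, -0.0]
grip_width: 0.47
```

```bash
cat > top.py <<'E'
import sys
from m import *
def tops(d,c,n,smin=110):
    P=cloud(d); out=[]
    k,l,st,ce=cv2.connectedComponentsWithStats(cv2.morphologyEx(mask(d,c,smin),cv2.MORPH_CLOSE,np.ones((9,9))))
    for i in range(1,k):
        if st[i,4]<200: continue
        p=P[l==i]; z=np.nanpercentile(p[:,2],85); 
        m=((l==i)&(P[:,:,2]>z-.004)).astype(np.uint8)
        cs=max(cv2.findContours(m,0,2)[0],key=cv2.contourArea)[:,0].astype(float)
        w=plane(d,cs,z)[:,:2]; r=cv2.minAreaRect((w*1e3).astype(np.float32))
        h=hue(d); x,y,ww,hh=st[i,:4]; zz=P[:,:,2]
        wm=(h[:,:,1]<90)&(h[:,:,2]>120)&(cv2.fillConvexPoly(np.zeros(l.shape,np.uint8),cv2.convexHull(cs.astype(np.int32)),1)>0)
        q=plane(d,np.argwhere(wm)[:,::-1],z)[:,:2] if wm.sum()>8 else None
        a=None
        if q is not None:
            v=np.linalg.svd(q-q.mean(0),full_matrices=False)[2][0]; a=np.degrees(np.arctan2(v[1],v[0]))%180
            r=r+(q.mean(0).round(4).tolist(),)
        print(n,c,st[i,4],ce[i].round(),"z",round(z,4),"rect",r,"stripe",a,wm.sum())
if __name__=="__main__":
    n=sys.argv[1];d=cam("wrist");save(d,n);pickle.dump(d,open(n+".pkl","wb"))
    s=read_state();print(s["time"],s["tool_pos"].round(4),s["joint_pos"].round(2))
    R=Ro.from_quat(np.roll(s["orientation"],-1)).as_matrix();print("toolx",np.degrees(np.arctan2(R[1,0],R[0,0])),"toolz",R[:,2].round(4))
    for c in sys.argv[2:]: tops(d,c,n)
E
python3 top.py w2 red blue; python3 -c "
from h import *;import pickle
save(pickle.load(open('w2.pkl','rb')),'w2c',(200,0,600,300),2)"
```

```text
1.9167 [ 0.5311 -0.2707  0.1971] [-0.21  0.37  0.15 -0.01 -1.36 -1.32]
toolx 92.31351788152351 toolz [-0.0084  0.0075 -0.9999]
w2 red 576 [467.  78.] z 0.0704 rect ((427.3011169433594, -153.29367065429688), (15.784069061279297, 16.764976501464844), 10.048857688903809, [0.4271, -0.1528]) stripe 97.41090610103404 129
w2 red 650 [331. 131.] z 0.1378 rect ((469.144287109375, -266.510009765625), (15.530823707580566, 15.756366729736328), 9.831866264343262, [0.4692, -0.2664]) stripe 9.831600061145988 206
w2 red 548 [592. 248.] z 0.0751 rect ((576.236083984375, -4.318169593811035), (19.875642776489258, 15.214725494384766), 55.385772705078125, [0.5779, -0.0009]) stripe 144.66182492549035 82
w2 blue 842 [214. 129.] z 0.1377 rect ((471.5208435058594, -341.1229553222656), (15.154220581054688, 16.07211685180664), 1.2239408493041992, [0.4716, -0.3422]) stripe 3.1926702152313213 200
```

View pics/w2c.png

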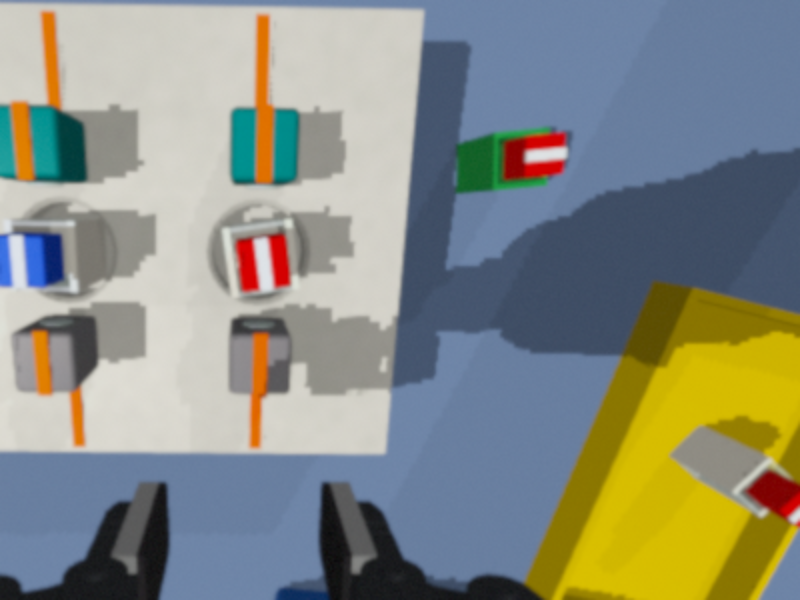

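The crop shows the spent cell (red, about 262,262) sitting at about 8° to the orange light stripe, and its hole is clear. The grasp target is (0.4692, -0.2665) with heading 9.8°.

Request:
send_rows([
  [[0.33,-3.08,0],0],
  [[0.33,-3.08,0],0],
  [[0,0,0],-0.12],
  [[0,0,0],-0.01],
  [[0,0,0],0],
])

```text
time: 2.33
tool_pos: [0.4652, -0.2675, 0.1983]
orientation: [-0.005, 0.643, 0.766, 0.0]
wrist_force: [-1.1, -0.2, 0.0]
grip_width: 0.467
```

```bash
cat > go.py <<'E'
import sys
from h import *
# go.py x y z heading_of_toolx_deg : print shift in tool axes cm, roll
s=read_state();R=Ro.from_quat(np.roll(s["orientation"],-1)).as_matrix()
t=np.array([float(v) for v in sys.argv[1:4]]);print(s["time"],s["tool_pos"].round(4),s["grip_width"],s["wrist_force"].round(1),s["joint_pos"].round(2))
h=np.degrees(np.arctan2(R[1,0],R[0,0]));e=(h-float(sys.argv[4])+90)%180-90
print("shift cm",(R.T@(t-s["tool_pos"])*100).round(2),"roll",np.radians(e).round(3),"toolx",h.round(1),"tilt",R[:,2].round(4))
E
python3 go.py .4692 -.2665 .131 99.8
```

```text
2.3333 [ 0.4652 -0.2675  0.1983] 0.4670707220232178 [-1.1 -0.2  0. ] [-0.23  0.25 -0.01 -0.01 -1.31 -1.16]
shift cm [-0.03  0.45  6.72] roll 0.004 toolx 100.0 tilt [-0.0071  0.007  -1.    ]
```

Request:
send_rows([
  [[0,0.45,0],0],
  [[0,0,2.2],0],
  [[0,0,2.2],0],
  [[0,0,1.4],0],
  [[0,0,0],0],
])

```text
time: 2.75
tool_pos: [0.4747, -0.2674, 0.1409]
orientation: [-0.001, 0.647, 0.763, 0.002]
wrist_force: [-0.4, 0.2, -0.2]
grip_width: 0.47
```

```bash
python3 go.py .4692 -.2665 .131 99.8
```

```text
2.75 [ 0.4747 -0.2674  0.1409] 0.47016137474583436 [-0.4  0.2 -0.2] [-0.23  0.3  -0.1  -0.   -1.17 -1.18]
shift cm [ 0.18 -0.53  0.99] roll -0.007 toolx 99.4 tilt [ 0.001   0.0043 -1.    ]
```

Request:
send_rows([
  [[0.1,-0.5,0],0],
  [[0,0,0],0],
  [[0,0,0.4],0],
  [[0,0,0.4],0],
  [[0,0,0],0],
])

```text
time: 3.17
tool_pos: [0.4723, -0.268, 0.1349]
orientation: [0.001, 0.648, 0.762, 0.002]
wrist_force: [0.1, 0.5, -0.7]
grip_width: 0.47
```

```bash
python3 go.py .4692 -.2665 .131 99.8
```

```text
3.1667 [ 0.4723 -0.268   0.1349] 0.4701303201867933 [ 0.1  0.5 -0.7] [-0.23  0.3  -0.12 -0.   -1.15 -1.18]
shift cm [ 0.2  -0.28  0.39] roll -0.009 toolx 99.3 tilt [ 0.0043  0.0022 -1.    ]
```

Request:
send_rows([
  [[0.15,-0.3,0],0],
  [[0,0,0],0],
  [[0.1,-0.1,0.2],0],
  [[0,0,0.2],0],
  [[0,0,0],0],
])

```text
time: 3.58
tool_pos: [0.4682, -0.2662, 0.1319]
orientation: [0.002, 0.648, 0.762, 0.003]
wrist_force: [-0.4, 0.0, 0.6]
grip_width: 0.467
```

```bash
python3 go.py .4692 -.2665 .131 99.8
```

```text
3.5833 [ 0.4682 -0.2662  0.1319] 0.46697301393915863 [-0.4  0.   0.6] [-0.23  0.29 -0.14 -0.   -1.14 -1.18]
shift cm [-0.04  0.1   0.09] roll -0.009 toolx 99.3 tilt [ 0.0068  0.0013 -1.    ]
```

Request:
send_rows([
  [[0,0,0],0],
  [[0,0,0],0],
  [[0,0,0],0],
  [[0,0,0],0],
  [[0,0,0],0],
], grip=0.8, force=35)

```text
time: 4.0
tool_pos: [0.4682, -0.2663, 0.132]
orientation: [0.002, 0.648, 0.762, 0.003]
wrist_force: [-0.1, 1.0, 0.2]
grip_width: 0.177
```

```bash
python3 go.py .4692 -.2665 .131 99.8
```

```text
4.0 [ 0.4682 -0.2663  0.132 ] 0.1774145388431146 [-0.1  1.   0.2] [-0.23  0.29 -0.14 -0.   -1.14 -1.18]
shift cm [-0.04  0.1   0.1 ] roll -0.009 toolx 99.3 tilt [ 0.0068  0.0012 -1.    ]
```

Request:
send_rows([
  [[0,0,-1.0],0],
  [[0,0,-2.0],0],
  [[0,0,-2.0],0],
  [[0,0,-2.0],0],
  [[0,0,-1.5],0],
])

```text
time: 4.42
tool_pos: [0.4652, -0.2656, 0.2182]
orientation: [-0.002, 0.648, 0.762, 0.001]
wrist_force: [-0.0, -0.1, -0.3]
grip_width: 0.178
```

```bash
python3 go.py .645 -.0185 .215 99.3; python3 - <<'E'
from h import *
d=cam("wrist");save(d,"w3")
E
```

```text
4.4167 [ 0.4652 -0.2656  0.2182] 0.1777570018870631 [-0.  -0.1 -0.3] [-0.23  0.24  0.02 -0.   -1.35 -1.18]
shift cm [21.51 21.71  0.38] roll -0.001 toolx 99.2 tilt [-0.002   0.0042 -1.    ]
```

View pics/w3.png

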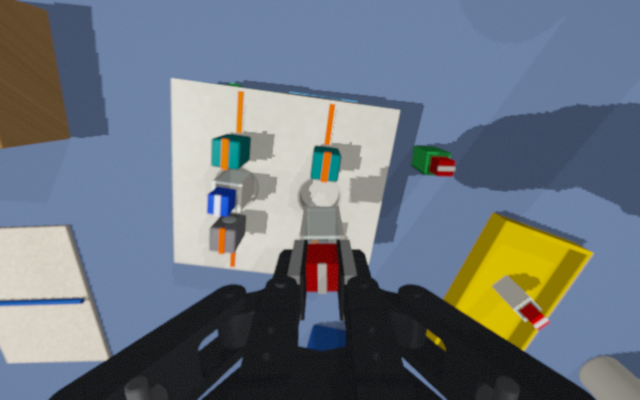

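The red cell is held by its stopper at (322,270), lifted clear of the well at (320,192). The old cell's stopper is at (535,315). Moving to the tray.

Request:
send_rows([
  [[2.7,2.7,0],0],
  [[2.7,2.7,0],0],
  [[2.7,2.7,0],0],
  [[2.7,2.7,0],0],
  [[2.7,2.7,0],0],
])

```text
time: 4.88
tool_pos: [0.5798, -0.1129, 0.2298]
orientation: [0.005, 0.652, 0.758, 0.003]
wrist_force: [2.2, -0.2, -1.3]
grip_width: 0.178
```

Request:
send_rows([
  [[2.7,2.7,0],0],
  [[2.7,2.7,0],0],
  [[2,2,0],0],
  [[0,0,0],0],
  [[0,0,0],0],
])

```text
time: 5.3
tool_pos: [0.6474, -0.0169, 0.2311]
orientation: [0.005, 0.649, 0.76, 0.004]
wrist_force: [-0.5, -0.7, 0.2]
grip_width: 0.172
```

```bash
python3 go.py .645 -.0185 .072 99.3; python3 - <<'E'
from m import *
d=cam("wrist");save(d,"w4");P=cloud(d)
m=(mask(d,"yellow",130)>0)
p=P[m];f=p[(p[:,2]<.012)&(p[:,2]>-.01)];r=p[(p[:,2]>.025)&(p[:,2]<.036)]
print(len(f),len(r),"floor z",np.median(f[:,2]),"rim z",np.median(r[:,2]),cv2.minAreaRect((r[:,:2]*1e3).astype(np.float32)),cv2.minAreaRect((f[:,:2]*1e3).astype(np.float32)))
E
```

```text
5.3 [ 0.6474 -0.0169  0.2311] 0.17168181959841466 [-0.5 -0.7  0.2] [ 0.22  0.45  0.35  0.   -1.46 -1.63]
shift cm [-0.07 -0.46 15.91] roll -0.005 toolx 99.0 tilt [ 0.0123 -0.0012 -0.9999]
16424 2957 floor z 0.004888457759992387 rim z 0.029639383902507033 ((589.92431640625, -7.164512634277344), (119.6893310546875, 199.83346557617188), 79.18215942382812) ((586.7633666992188, -0.3862152099609375), (123.77713012695312, 200.84832763671875), 79.22114562988281)
```

View pics/w4.png

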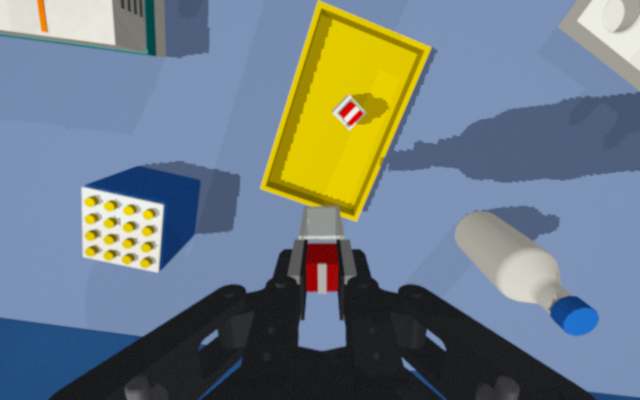

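The empty end of the tray is below the held cell (rim from (262,188) to (358,220)), and the old cell is at (350,112). The bottle base is near (478,228), so I'll check its clearance before going down.

```bash
python3 - <<'E'
from m import *
for n in("scene","side"):
    d=pickle.load(open(n+".pkl","rb"));P=cloud(d);m=(P[:,:,2]>.04)&(P[:,:,2]<.17)&(P[:,:,1]>.05)&(P[:,:,1]<.25)&(P[:,:,0]>.55)&(P[:,:,0]<.9)
    p=P[m];print(n,len(p),p[:,:2].min(0),p[:,:2].max(0),np.median(p,0))
E
python3 go.py .645 -.0185 .0715 99.3
```

```text
scene 1306 [0.67368601 0.16784995] [0.73155758 0.22585169] [0.71394447 0.20599103 0.11018418]
side 682 [0.6691802  0.16096347] [0.72865675 0.2068446 ] [0.6958613  0.1759889  0.10139308]
5.35 [ 0.6472 -0.017   0.2309] 0.1754948674452804 [0.3 0.4 0.3] [ 0.22  0.45  0.35  0.   -1.46 -1.63]
shift cm [-0.07 -0.43 15.94] roll -0.006 toolx 99.0 tilt [ 1.210e-02 -9.000e-04 -9.999e-01]
```

Bottle at about (0.70, 0.195), which leaves plenty of room. Descending.

Request:
send_rows([
  [[0,-0.2,2.5],0],
  [[0,0,2.5],0],
  [[0,0,2.5],0],
  [[0,0,2.5],0],
  [[0,0,2],0],
])

```text
time: 5.77
tool_pos: [0.649, -0.0222, 0.1164]
orientation: [0.011, 0.651, 0.759, 0.009]
wrist_force: [-0.6, -0.5, -0.3]
grip_width: 0.178
```

```bash
python3 go.py .645 -.0185 .0715 99.3
```

```text
5.7667 [ 0.649  -0.0222  0.1164] 0.17758826324231258 [-0.6 -0.5 -0.3] [ 0.21  0.49  0.13  0.01 -1.18 -1.63]
shift cm [ 0.45 -0.47  4.48] roll -0.01 toolx 98.8 tilt [ 2.800e-02 -8.000e-04 -9.996e-01]
```

Request:
send_rows([
  [[0.2,-0.2,1.0],0],
  [[0.2,-0.2,1.0],0],
  [[0,0,0.8],0],
  [[0,0,0.6],0],
  [[0,0,0],0],
])

```text
time: 6.18
tool_pos: [0.6398, -0.0249, 0.0772]
orientation: [0.008, 0.654, 0.757, 0.006]
wrist_force: [-1.2, 0.1, -0.6]
grip_width: 0.173
```

```bash
python3 go.py .645 -.0185 .0715 99.3
```

```text
6.1833 [ 0.6398 -0.0249  0.0772] 0.17263856709806763 [-1.2  0.1 -0.6] [ 0.21  0.51  0.05  0.01 -1.09 -1.64]
shift cm [0.56 0.59 0.58] roll -0.017 toolx 98.4 tilt [ 0.0196 -0.002  -0.9998]
```

Request:
send_rows([
  [[0,0,0.2],0],
  [[0,0,0.2],0],
  [[0,0,0.15],0],
  [[0,0,0],0],
  [[0,0,0],0],
])

```text
time: 6.6
tool_pos: [0.6418, -0.0261, 0.0744]
orientation: [0.01, 0.654, 0.756, 0.007]
wrist_force: [0.1, 0.1, -0.7]
grip_width: 0.182
```

Request:
send_rows([
  [[0,0,0.2],0],
  [[0,0,0.2],0],
  [[0,0,0.2],0],
  [[0,0,0.1],0],
  [[0,0,0],0],
])

```text
time: 7.02
tool_pos: [0.6434, -0.0258, 0.0703]
orientation: [0.012, 0.653, 0.757, 0.009]
wrist_force: [0.0, 0.9, -0.3]
grip_width: 0.175
```

Request:
send_rows([
  [[0,0,0.15],0],
  [[0,0,0.1],0],
  [[0,0,0.1],0],
  [[0,0,0],0],
  [[0,0,0],0],
])

```text
time: 7.43
tool_pos: [0.6442, -0.0257, 0.0702]
orientation: [0.013, 0.653, 0.757, 0.009]
wrist_force: [-0.1, -0.1, 0.5]
grip_width: 0.178
```

Request:
send_rows([
  [[0,0,0],0],
  [[0,0,0],0],
  [[0,0,0],0],
  [[0,0,0],0],
  [[0,0,0],0],
], grip=4)

```text
time: 7.85
tool_pos: [0.6444, -0.0257, 0.069]
orientation: [0.013, 0.653, 0.757, 0.009]
wrist_force: [-0.3, 0.2, -0.7]
grip_width: 0.471
```

Request:
send_rows([
  [[0,0,-1.5],0],
  [[0,0,-2.5],0],
  [[0,0,-2.5],0],
  [[0,0,-3.0],0],
  [[0,0,-3.0],0],
])

```text
time: 8.27
tool_pos: [0.6357, -0.0256, 0.1882]
orientation: [0.006, 0.653, 0.757, 0.002]
wrist_force: [1.1, 0.3, 0.2]
grip_width: 0.47
```

```bash
python3 go.py .46 .30 .2 90; python3 - <<'E'
from m import *
d=cam("side");P=cloud(d)
k,l,st,ce=cv2.connectedComponentsWithStats(mask(d,"red",150))
for i in range(1,k):
    if st[i,4]>20:p=P[l==i];print(ce[i].round(),np.nanpercentile(p[:,2],95),np.nanmedian(p,0))
d=cam("scene");P=cloud(d)
k,l,st,ce=cv2.connectedComponentsWithStats(mask(d,"red",150))
for i in range(1,k):
    if st[i,4]>20:p=P[l==i];print(ce[i].round(),np.nanpercentile(p[:,2],95),np.nanmedian(p,0))
E
```

```text
8.2667 [ 0.6357 -0.0256  0.1882] 0.46967739328283303 [1.1 0.3 0.2] [ 0.21  0.44  0.22  0.01 -1.35 -1.63]
shift cm [ 34.77 -12.61  -1.55] roll 0.147 toolx 98.4 tilt [ 0.0127 -0.0045 -0.9999]
[314. 203.] 0.07447886941524891 [ 0.57611101 -0.00850635  0.06590511]
[342. 208.] 0.07441149433443908 [ 0.64573556 -0.03425502  0.06682586]
[256. 251.] 0.07037505504690542 [ 0.42780149 -0.16093617  0.06528042]
[312. 203.] 0.07614914204866928 [0.582854   0.00263854 0.06530141]
[283. 213.] 0.07674506657602327 [ 0.65302626 -0.02184899  0.06710566]
```

Request:
send_rows([
  [[3.7,-0.9,-0.5],0],
  [[3.7,-0.9,-0.5],0],
  [[3.7,-0.9,0],0],
  [[3.7,-0.9,0],0],
  [[3.7,-0.9,0],0],
])

```text
time: 8.78
tool_pos: [0.5681, 0.15, 0.2013]
orientation: [0.012, 0.658, 0.753, 0.008]
wrist_force: [0.3, 1.1, 0.6]
grip_width: 0.47
```

Request:
send_rows([
  [[3.7,-0.4,0],0],
  [[3.7,-0.4,0],0],
  [[3.7,-0.4,0],0],
  [[3.7,-0.4,0],0],
  [[0,0,0],0],
])

```text
time: 9.2
tool_pos: [0.5263, 0.3063, 0.1984]
orientation: [0.011, 0.656, 0.754, 0.008]
wrist_force: [-0.2, -1.5, -0.6]
grip_width: 0.469
```

```bash
python3 go.py .53 .30 .2 90;python3 top.py w5 purple orange
```

```text
9.2 [0.5263 0.3063 0.1984] 0.4687174340452048 [-0.2 -1.5 -0.6] [ 0.8   0.37  0.15  0.02 -1.33 -2.23]
shift cm [-0.68  0.28 -0.15] roll 0.139 toolx 98.0 tilt [ 0.0282 -0.0024 -0.9996]
9.25 [0.5268 0.3042 0.1985] [ 0.79  0.37  0.14  0.02 -1.33 -2.23]
toolx 97.9365522340446 toolz [ 0.0281 -0.0034 -0.9996]
w5 purple 321 [328. 114.] z 0.0768 rect ((460.4842529296875, 301.6346435546875), (14.850419044494629, 14.577730178833008), 43.71137619018555, [0.4607, 0.3015]) stripe 42.09016774237213 140
w5 orange 470 [384. 146.] z 0.0767 rect ((480.70599365234375, 353.5404968261719), (15.67449951171875, 15.978639602661133), 17.554250717163086, [0.4808, 0.354]) stripe 19.87251686368693 118
```

View pics/w5.png

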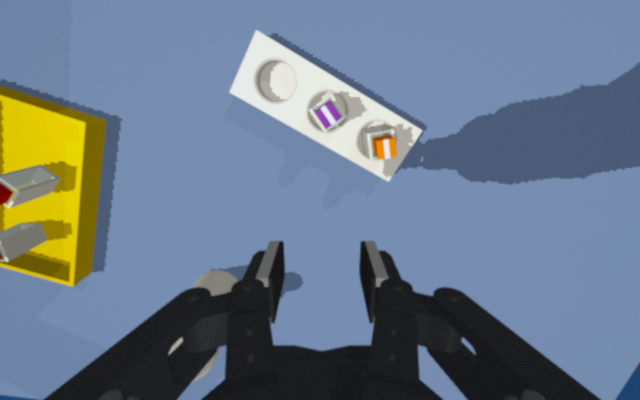

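The purple stopper is at (328,114) with its stripe heading about 43°, and orange is at (384,146). I'll turn the jaws onto the fresh cell's frosted axis (133°) and go over it.

Request:
send_rows([
  [[0,0,-0.2],-0.12],
  [[0,0,0],-0.12],
  [[0,0,0],-0.12],
  [[0,0,0],-0.12],
  [[0,0,0],-0.12],
])

```text
time: 9.67
tool_pos: [0.5267, 0.3026, 0.1988]
orientation: [0.013, 0.394, 0.919, 0.003]
wrist_force: [0.2, -0.3, 0.5]
grip_width: 0.47
```

```bash
python3 go.py .4606 .3015 .11 133
```

```text
9.6667 [0.5267 0.3026 0.1988] 0.4698885690207991 [ 0.2 -0.3  0.5] [ 0.79  0.37  0.14  0.02 -1.33 -1.61]
shift cm [ 4.67 -5.01  8.7 ] roll 0.009 toolx 133.5 tilt [ 0.0265 -0.0054 -0.9996]
```

Request:
send_rows([
  [[1.56,-1.67,1.3],0],
  [[1.56,-1.67,1.3],0],
  [[1.56,-1.67,1.3],0],
  [[0,0,1.5],0],
  [[0,0,1.2],0],
])

```text
time: 10.08
tool_pos: [0.461, 0.2973, 0.1303]
orientation: [0.015, 0.393, 0.919, 0.005]
wrist_force: [-1.2, -0.4, -0.2]
grip_width: 0.467
```

```bash
python3 go.py .4606 .3015 .09 133
```

```text
10.0833 [0.461  0.2973 0.1303] 0.46696811839498537 [-1.2 -0.4 -0.2] [ 0.88  0.3  -0.14  0.03 -1.11 -1.7 ]
shift cm [0.42 0.18 4.02] roll 0.012 toolx 133.7 tilt [ 0.0317 -0.0023 -0.9995]
```

Request:
send_rows([
  [[0.3,0.2,0.8],0],
  [[0.1,0,0.8],0],
  [[0,0,0.8],0],
  [[0,0,0.8],0],
  [[0,0,0],0],
])

```text
time: 10.5
tool_pos: [0.4607, 0.2987, 0.0937]
orientation: [0.014, 0.394, 0.919, 0.004]
wrist_force: [-0.2, -0.2, 0.4]
grip_width: 0.466
```

```bash
python3 go.py .4606 .3015 .0715 133; python3 top.py w6 purple
```

```text
10.5 [0.4607 0.2987 0.0937] 0.4663608256760113 [-0.2 -0.2  0.4] [ 0.88  0.33 -0.2   0.03 -1.03 -1.7 ]
shift cm [0.26 0.14 2.22] roll 0.009 toolx 133.5 tilt [ 0.0294 -0.0047 -0.9996]
10.55 [0.461  0.299  0.0946] [ 0.88  0.33 -0.19  0.03 -1.03 -1.7 ]
toolx 133.53138131159344 toolz [ 0.0304 -0.0042 -0.9995]
w6 purple 797 [326. 245.] z 0.0762 rect ((459.41754150390625, 300.728515625), (16.59624481201172, 14.72100830078125), 42.91448211669922, [0.4599, 0.3011]) stripe 42.98417816061678 218
```

View pics/w6.png

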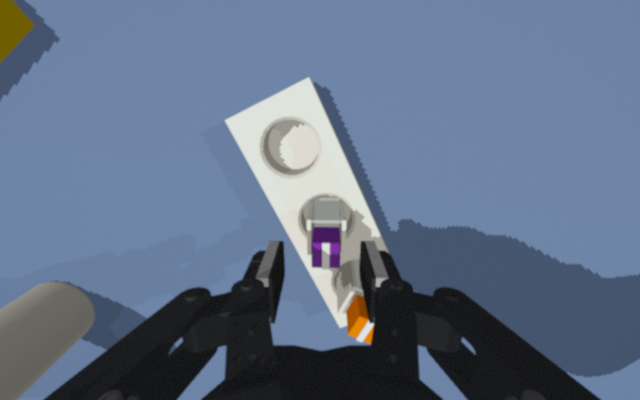

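Close up: purple at (326,245) is between the open fingers, its stripe at 43.0° squares with the jaws, and orange is clear. Going down in small steps.

Request:
send_rows([
  [[0.2,0.1,0.5],0],
  [[0,0,0.5],0],
  [[0,0,0.5],0],
  [[0,0,0.3],0],
  [[0,0,0],0],
])

```text
time: 10.97
tool_pos: [0.4623, 0.3022, 0.0762]
orientation: [0.016, 0.394, 0.919, 0.006]
wrist_force: [-0.7, -0.4, 0.7]
grip_width: 0.468
```

```bash
python3 go.py .4602 .3010 .071 133
```

```text
10.9667 [0.4623 0.3022 0.0762] 0.4684053136533138 [-0.7 -0.4  0.7] [ 0.88  0.35 -0.22  0.03 -0.98 -1.71]
shift cm [ 0.07 -0.25  0.51] roll 0.009 toolx 133.5 tilt [ 0.0329 -0.0021 -0.9995]
```

Request:
send_rows([
  [[0.05,-0.25,0.1],0],
  [[0,0,0.15],0],
  [[0,0,0.15],0],
  [[0,0,0.1],0],
  [[0,0,0],0],
])

```text
time: 11.38
tool_pos: [0.4603, 0.3008, 0.071]
orientation: [0.016, 0.394, 0.919, 0.006]
wrist_force: [0.1, -0.2, 0.4]
grip_width: 0.472
```

```bash
python3 go.py .4602 .3010 .071 133
```

```text
11.3833 [0.4603 0.3008 0.071 ] 0.471665687918451 [ 0.1 -0.2  0.4] [ 0.88  0.36 -0.23  0.03 -0.97 -1.71]
shift cm [ 0.02  0.01 -0.  ] roll 0.009 toolx 133.5 tilt [ 0.0335 -0.0017 -0.9994]
```

Request:
send_rows([
  [[0,0,0],0],
  [[0,0,0],0],
  [[0,0,0],0],
  [[0,0,0],0],
  [[0,0,0],0],
], grip=0.8, force=35)

```text
time: 11.8
tool_pos: [0.4605, 0.3011, 0.0714]
orientation: [0.016, 0.394, 0.919, 0.006]
wrist_force: [-0.4, 0.7, -0.5]
grip_width: 0.178
```

Request:
send_rows([
  [[0,0,-1.0],0],
  [[0,0,-1.5],0],
  [[0,0,-1.5],0],
  [[0,0,-2.5],0],
  [[0,0,-2.5],0],
])

```text
time: 12.22
tool_pos: [0.4544, 0.2982, 0.1606]
orientation: [0.013, 0.395, 0.919, -0.0]
wrist_force: [1.5, 0.5, -0.4]
grip_width: 0.176
```

Request:
send_rows([
  [[0,0,-2.5],0],
  [[0,0,-2.5],0.12],
  [[0,0,-2.5],0.12],
  [[0,0,0],0.12],
  [[0,0,0],0.12],
])

```text
time: 12.63
tool_pos: [0.4536, 0.2992, 0.2499]
orientation: [0.014, 0.608, 0.794, 0.009]
wrist_force: [-0.3, 0.5, -2.3]
grip_width: 0.179
```

```bash
python3 go.py .47 -.267 .23 91.7
```

```text
12.6333 [0.4536 0.2992 0.2499] 0.17906495224363195 [-0.3  0.5 -2.3] [ 0.89  0.22  0.07  0.03 -1.39 -2.2 ]
shift cm [-55.06 -13.27   2.2 ] roll 0.234 toolx 105.1 tilt [ 0.0339 -0.0028 -0.9994]
```

Request:
send_rows([
  [[-3.7,-0.45,0],0],
  [[-3.7,-0.45,0],0],
  [[-3.7,-0.45,0],0],
  [[-3.7,-0.45,0],0],
  [[-3.7,-0.45,0],0],
])

```text
time: 13.05
tool_pos: [0.479, 0.1143, 0.2556]
orientation: [0.015, 0.607, 0.794, 0.013]
wrist_force: [1.6, 0.0, -0.1]
grip_width: 0.181
```

Request:
send_rows([
  [[-3.7,-0.45,0],0],
  [[-3.7,-0.45,0],0],
  [[-3.7,-0.45,0],0],
  [[-3.7,-0.45,0],0],
  [[-3.7,-0.45,0],0],
])

```text
time: 13.47
tool_pos: [0.5041, -0.0796, 0.2616]
orientation: [0.017, 0.606, 0.795, 0.015]
wrist_force: [1.5, 0.4, -1.0]
grip_width: 0.177
```

```bash
python3 go.py .535 -.267 .22 91.7
```

```text
13.4667 [ 0.5041 -0.0796  0.2616] 0.176886732326767 [ 1.5  0.4 -1. ] [ 0.15  0.14  0.    0.   -1.39 -1.46]
shift cm [-18.86  -2.15   4.24] roll 0.237 toolx 105.3 tilt [ 0.0444  0.003  -0.999 ]
```

Request:
send_rows([
  [[-3.7,-0.4,0.2],0],
  [[-3.7,-0.4,0.2],0],
  [[-3.7,-0.4,0.2],0],
  [[-3.7,-0.4,0],0],
  [[-3.7,-0.4,0],0],
])

```text
time: 13.88
tool_pos: [0.5323, -0.2733, 0.2615]
orientation: [0.019, 0.606, 0.795, 0.016]
wrist_force: [0.6, 0.1, -0.2]
grip_width: 0.186
```

Request:
send_rows([
  [[0,0,0],0.12],
  [[0,0,0.5],0.11],
  [[0,0,1],0],
  [[0,0,1],0],
  [[0,0,0],0],
])

```text
time: 14.3
tool_pos: [0.532, -0.2822, 0.2354]
orientation: [0.017, 0.697, 0.716, 0.017]
wrist_force: [0.7, -0.2, -1.2]
grip_width: 0.177
```

```bash
python3 go.py .47 -.267 .22 91.7; python3 - <<'E'
from m import *
d=cam("wrist");save(d,"w7");P=cloud(d);pickle.dump(d,open("w7.pkl","wb"))
# stripes on deck, tower tops, deck rect
h=hue(d);Z=P[:,:,2]
o=(cv2.inRange(h,(5,120,60),(18,255,255))>0)&(Z>.075)&(Z<.095)
k,l,st,ce=cv2.connectedComponentsWithStats(o.astype(np.uint8))
for i in range(1,k):
    if st[i,4]>40:p=P[l==i];c=p.mean(0);v=np.linalg.svd(p[:,:2]-c[:2],full_matrices=False)[2][0];print("stripe",st[i,4],c.round(4),np.degrees(np.arctan2(v[1],v[0]))%180)
w=(h[:,:,1]<60)&(h[:,:,2]>90)&(abs(Z-.085)<.003)
k,l,st,ce=cv2.connectedComponentsWithStats(w.astype(np.uint8));i=1+np.argmax(st[1:,4])
print("deck",st[i],cv2.minAreaRect((P[l==i][:,:2]*1e3).astype(np.float32)),np.median(P[l==i][:,2]))
# well floor: points .06-.072
f=(abs(Z-.067)<.004)&(abs(P[:,:,0]-.47)<.03)&(abs(P[:,:,1]+.267)<.03); q=P[f];print("floor",f.sum(),np.argwhere(f).mean(0)[::-1] if f.any() else 0,np.median(q,0),(q.min(0)+q.max(0))/2,np.ptp(q,axis=0))
E
```

```text
14.3 [ 0.532  -0.2822  0.2354] 0.17723375522190923 [ 0.7 -0.2 -1.2] [-0.24  0.33  0.19 -0.01 -1.39 -1.31]
shift cm [ 1.68 -6.23  1.25] roll -0.003 toolx 91.6 tilt [ 4.770e-02  6.000e-04 -9.989e-01]
stripe 239 [ 0.4049 -0.3442  0.0857] 1.5830283528034323
stripe 228 [ 0.4023 -0.2682  0.0858] 1.4941058839931727
stripe 1012 [ 0.4498 -0.5611  0.0789] 173.66092811923613
stripe 103 [ 0.5412 -0.3402  0.0858] 2.2691618297075773
stripe 102 [ 0.539  -0.2643  0.0859] 1.9592893032621748
deck [  177     3   239   200 34702] ((470.82281494140625, -304.5049133300781), (170.88619995117188, 191.47000122070312), 1.6040204763412476) 0.08482806178192653
floor 1249 [340.25220176 111.70536429] [ 0.46964037 -0.26605897  0.06691556] [ 0.47009648 -0.26615286  0.06781399] [0.03645115 0.03657308 0.00614913]
```

View pics/w7.png

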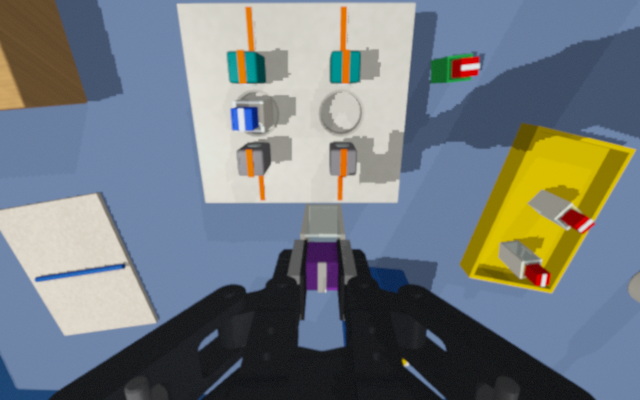

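The empty well is at (340,112), centre (0.470, -0.2663), with the light stripes at 1.6°. Both red cells stand in the tray. The purple cell is held squarely with its foot at (323,207).

Request:
send_rows([
  [[0.42,-1.6,0],0],
  [[0.42,-1.6,0],0],
  [[0.42,-1.6,0],0],
  [[0.42,-1.4,0],0],
  [[0,0,0],0],
])

```text
time: 14.77
tool_pos: [0.468, -0.264, 0.2341]
orientation: [0.018, 0.691, 0.722, 0.016]
wrist_force: [0.0, -0.1, -0.9]
grip_width: 0.181
```

```bash
python3 go.py .47 -.2663 .2 91.6; cat > held.py <<'E'
# held cell pose: purple + glass pts seen by scene and side depth near tcp; edges fit
from m import *
s=read_state();t=s["tool_pos"]
for n in("scene","side"):
    d=cam(n);P=cloud(d);pickle.dump(d,open("held_"+n+".pkl","wb"))
    Z=P[:,:,2]; m=(abs(P[:,:,0]-t[0])<.03)&(abs(P[:,:,1]-t[1])<.03)
    for a,b in((-.066,-.055),(-.055,-.045),(-.045,-.035),(-.035,-.025)):
        p=P[m&(Z>t[2]+a)&(Z<t[2]+b)]
        if len(p)>3: print(n,a,len(p),"x",np.percentile(p[:,0]-t[0],[3,50,97]).round(4),"y",np.percentile(p[:,1]-t[1],[3,50,97]).round(4))
    uv=cv2.projectPoints((t-[0,0,.03]).reshape(1,3),cv2.Rodrigues(np.linalg.inv(d["T"])[:3,:3])[0],np.linalg.inv(d["T"])[:3,3],d["K"],d["D"])[0].ravel().astype(int)
    save(d,"held_"+n,(max(uv[0]-40,0),max(uv[1]-40,0),uv[0]+40,uv[1]+40),5);print(uv)
a=cv2.imread("pics/held_scene.png");b=cv2.imread("pics/held_side.png");h=min(a.shape[0],b.shape[0]);cv2.imwrite("pics/held.png",np.hstack([a[:h],b[:h]]))
E
python3 held.py
```

```text
14.7667 [ 0.468  -0.264   0.2341] 0.18127781679160976 [ 0.  -0.1 -0.9] [-0.23  0.2   0.02 -0.01 -1.34 -1.3 ]
shift cm [-0.23  0.02  3.42] roll 0.016 toolx 92.5 tilt [ 0.0485 -0.001  -0.9988]
scene -0.066 41 x [-0.0077  0.0121  0.0158] y [-0.0086  0.0101  0.0137]
scene -0.055 41 x [-0.0074  0.0124  0.0151] y [-0.0113  0.0107  0.0136]
scene -0.045 48 x [-0.0093  0.0096  0.0165] y [-0.0093  0.0098  0.0133]
scene -0.035 46 x [-0.0093  0.0122  0.015 ] y [-0.0111  0.0097  0.0128]
[266  94]
side -0.066 45 x [-0.007   0.004   0.0154] y [-0.0143 -0.0123 -0.0103]
side -0.055 48 x [-0.0066  0.0037  0.0151] y [-0.0145 -0.0126 -0.0105]
side -0.045 50 x [-0.0075  0.0037  0.0146] y [-0.0143 -0.013  -0.0112]
side -0.035 48 x [-0.007  0.004  0.015] y [-0.0141 -0.013   0.0011]
[270 238]
```

```bash
cat > hw.py <<'E'
from m import *
s=read_state();d=cam("wrist");P=cloud(d);t=s["tool_pos"];Q=P-t
m=(abs(Q[:,:,0])<.03)&(abs(Q[:,:,1])<.03)
for a,b in((-.068,-.06),(-.06,-.05),(-.05,-.04),(-.04,-.03),(-.03,-.02)):
    w=m&(Q[:,:,2]>a)&(Q[:,:,2]<b);p=Q[w]
    if len(p)>5: print(a,len(p),"x",np.percentile(p[:,0],[5,50,95]).round(4),"y",np.percentile(p[:,1],[2,50,98]).round(4),np.argwhere(w).mean(0).round())
print("zmin",Q[m&(Q[:,:,2]>-.09)][:,2].min() if m.any() else 0, t)
save(d,"hw",(220,120,420,320),3)
E
python3 hw.py
```

```text
-0.068 106 x [-0.0098 -0.0091 -0.0085] y [-0.011  -0.0001  0.0119] [205. 322.]
-0.06 329 x [-0.0099 -0.0091  0.013 ] y [-0.0108  0.0005  0.0116] [221. 323.]
-0.05 257 x [-0.0103 -0.0097 -0.009 ] y [-0.0112 -0.0001  0.0116] [216. 322.]
-0.04 279 x [-0.0107 -0.0099 -0.0093] y [-0.0114 -0.0001  0.0114] [222. 322.]
-0.03 331 x [-0.0109 -0.0102 -0.0095] y [-0.0113 -0.0001  0.0115] [229. 322.]
zmin -0.06643364864202608 [ 0.46982637 -0.26457405  0.23413767]
```

View pics/hw.png

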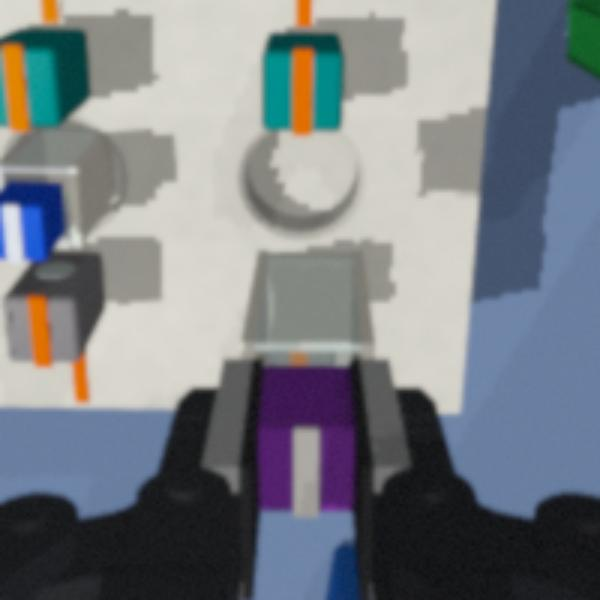

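The held cell's near face (hw, 245–370 × 255–345) reads 9.1 mm from the TCP. Its foot centre is therefore about 3 mm in +x of the TCP, so the TCP target is (0.467, -0.2666).

Request:
send_rows([
  [[-0.15,-0.3,0],0.015],
  [[0,0,1],0],
  [[0,0,1],0],
  [[0,0,1],0],
  [[0,0,0.5],0],
])

```text
time: 15.33
tool_pos: [0.4715, -0.2667, 0.1959]
orientation: [0.019, 0.697, 0.717, 0.017]
wrist_force: [-0.8, -0.5, -1.1]
grip_width: 0.178
```

```bash
python3 go.py .467 -.2666 .16 91.6; python3 hw.py
```

```text
15.3333 [ 0.4715 -0.2667  0.1959] 0.1777572399601236 [-0.8 -0.5 -1.1] [-0.23  0.23 -0.05 -0.01 -1.24 -1.31]
shift cm [ 0.03 -0.63  3.56] roll 0.001 toolx 91.6 tilt [ 0.0507 -0.0018 -0.9987]
-0.068 102 x [-0.0096 -0.009  -0.0085] y [-0.0109  0.      0.012 ] [205. 322.]
-0.06 332 x [-0.0098 -0.0091  0.0131] y [-0.0107  0.0007  0.0116] [221. 322.]
-0.05 257 x [-0.0102 -0.0096 -0.009 ] y [-0.011   0.0007  0.0118] [216. 323.]
-0.04 275 x [-0.0105 -0.0099 -0.0093] y [-0.0112  0.      0.0117] [222. 322.]
-0.03 340 x [-0.0108 -0.0102 -0.0096] y [-0.0113  0.0003  0.0117] [229. 322.]
zmin -0.07512212230599374 [ 0.47152707 -0.26669497  0.19589002]
```

Request:
send_rows([
  [[0.03,-0.45,0],0],
  [[0,-0.05,0.8],0],
  [[0,-0.05,0.8],0],
  [[0,-0.02,0.4],0],
  [[0,0,0],0],
])

```text
time: 15.8
tool_pos: [0.4658, -0.2665, 0.1716]
orientation: [0.017, 0.697, 0.717, 0.016]
wrist_force: [-0.4, -0.4, -0.6]
grip_width: 0.175
```

```bash
python3 go.py .467 -.2666 .16 91.6
```

```text
15.8 [ 0.4658 -0.2665  0.1716] 0.17493142943501822 [-0.4 -0.4 -0.6] [-0.23  0.24 -0.1  -0.01 -1.18 -1.3 ]
shift cm [-0.01  0.07  1.16] roll 0.001 toolx 91.6 tilt [ 4.730e-02 -9.000e-04 -9.989e-01]
```

Foot is now at about 0.106, with the deck at 0.085. Descending in small steps.

Request:
send_rows([
  [[0,0.05,0.5],0],
  [[0,-0.02,0.5],0],
  [[0,-0.02,0.4],0],
  [[0,0,0],0],
  [[0,0,0],0],
])

```text
time: 16.22
tool_pos: [0.4669, -0.2667, 0.1563]
orientation: [0.018, 0.697, 0.717, 0.016]
wrist_force: [0.5, -1.1, 0.5]
grip_width: 0.18
```

```bash
python3 go.py .467 -.2666 .15 91.6; python3 hw.py
```

```text
16.2167 [ 0.4669 -0.2667  0.1563] 0.17958844390031128 [ 0.5 -1.1  0.5] [-0.23  0.25 -0.13 -0.01 -1.15 -1.3 ]
shift cm [ 0.01 -0.02  0.63] roll 0.001 toolx 91.7 tilt [ 0.0478 -0.0014 -0.9989]
-0.068 94 x [-0.0097 -0.0092 -0.0087] y [-0.0108 -0.001   0.0121] [205. 322.]
-0.06 337 x [-0.0099 -0.0092  0.013 ] y [-0.0108  0.0007  0.0117] [221. 323.]
-0.05 247 x [-0.0104 -0.0098 -0.0092] y [-0.0111  0.0007  0.012 ] [216. 323.]
-0.04 749 x [-0.0294 -0.0242 -0.0096] y [-0.0112 -0.0004  0.0111] [206. 322.]
-0.03 330 x [-0.0109 -0.0102 -0.0096] y [-0.0113  0.0001  0.0115] [229. 322.]
zmin -0.08995834057141522 [ 0.46689252 -0.26671298  0.15633588]
```

Request:
send_rows([
  [[0,-0.02,0.3],0],
  [[0,-0.02,0.3],0],
  [[0,-0.02,0.3],0],
  [[0,0,0],0],
  [[0,0,0],0],
])

```text
time: 16.68
tool_pos: [0.467, -0.2668, 0.147]
orientation: [0.018, 0.697, 0.717, 0.016]
wrist_force: [0.4, -0.4, -0.6]
grip_width: 0.182
```

```bash
python3 go.py .467 -.2666 .14 91.6
```

```text
16.6833 [ 0.467  -0.2668  0.147 ] 0.18162540772201083 [ 0.4 -0.4 -0.6] [-0.23  0.25 -0.15 -0.01 -1.12 -1.3 ]
shift cm [ 0.03 -0.04  0.7 ] roll 0.001 toolx 91.7 tilt [ 0.049  -0.0017 -0.9988]
```

Foot at about 0.0815, so it is inside the mouth with no contact force. Continuing.

Request:
send_rows([
  [[0,-0.02,0.25],0],
  [[0,-0.02,0.25],0],
  [[0,-0.02,0.25],0],
  [[0,0,0],0],
  [[0,0,0],0],
])

```text
time: 17.1
tool_pos: [0.4668, -0.2669, 0.1387]
orientation: [0.018, 0.697, 0.717, 0.017]
wrist_force: [0.4, -0.3, -0.6]
grip_width: 0.176
```

```bash
python3 go.py .467 -.2666 .133 91.6
```

```text
17.1 [ 0.4668 -0.2669  0.1387] 0.17585883086887338 [ 0.4 -0.3 -0.6] [-0.23  0.26 -0.16 -0.01 -1.1  -1.3 ]
shift cm [ 0.03 -0.01  0.57] roll 0.001 toolx 91.7 tilt [ 0.0492 -0.0018 -0.9988]
```

Request:
send_rows([
  [[0,-0.01,0.2],0],
  [[0,-0.01,0.2],0],
  [[0,-0.01,0.15],0],
  [[0,0,0],0],
  [[0,0,0],0],
])

```text
time: 17.52
tool_pos: [0.4669, -0.267, 0.1327]
orientation: [0.018, 0.697, 0.717, 0.017]
wrist_force: [-0.3, 0.4, -0.4]
grip_width: 0.175
```

Request:
send_rows([
  [[0,0,0.1],0],
  [[0,0,0.1],0],
  [[0,0,0],0],
  [[0,0,0],0],
  [[0,0,0],0],
])

```text
time: 17.93
tool_pos: [0.4678, -0.2671, 0.133]
orientation: [0.02, 0.696, 0.717, 0.017]
wrist_force: [-0.9, 0.9, -1.2]
grip_width: 0.177
```

```bash
python3 go.py .467 -.2666 .132 91.6
```

```text
17.9333 [ 0.4678 -0.2671  0.133 ] 0.1766109188909406 [-0.9  0.9 -1.2] [-0.23  0.26 -0.17 -0.01 -1.08 -1.3 ]
shift cm [ 0.06 -0.09  0.09] roll 0.002 toolx 91.7 tilt [ 0.0523 -0.0031 -0.9986]
```

The descent stopped at 0.133, which is floor contact (0.067 + 0.0655). Releasing.

Request:
send_rows([
  [[0,0,0],0],
  [[0,0,0],0],
  [[0,0,0],0],
  [[0,0,0],0],
  [[0,0,0],0],
], grip=3.6)

```text
time: 18.35
tool_pos: [0.4679, -0.2673, 0.1327]
orientation: [0.02, 0.696, 0.717, 0.017]
wrist_force: [0.9, 0.4, 0.1]
grip_width: 0.424
```

Request:
send_rows([
  [[0,0.05,-0.8],0],
  [[0,0.05,-1.5],0],
  [[0,0,-2],0],
  [[0,0,-2],0],
  [[0,0,-1.5],0],
])

```text
time: 18.77
tool_pos: [0.4625, -0.2662, 0.2114]
orientation: [0.016, 0.697, 0.717, 0.015]
wrist_force: [0.2, 0.1, 0.1]
grip_width: 0.424
```

Request:
send_rows([
  [[0,2,0],0],
  [[0,2,0],0],
  [[0,2,0],0],
  [[0,0,0],0],
  [[0,0,0],0],
])

```text
time: 19.18
tool_pos: [0.5264, -0.2659, 0.2243]
orientation: [0.022, 0.696, 0.717, 0.017]
wrist_force: [0.0, -0.9, 0.1]
grip_width: 0.422
```

```bash
python3 top.py w8 purple blue red orange
```

```text
19.2333 [ 0.5262 -0.2659  0.2242] [-0.21  0.3   0.12 -0.01 -1.33 -1.33]
toolx 91.64726828017301 toolz [ 0.056  -0.0057 -0.9984]
w8 purple 516 [324. 127.] z 0.1378 rect ((469.7994689941406, -265.99139404296875), (15.029142379760742, 14.68140983581543), 1.697033405303955, [0.4697, -0.2663]) stripe 2.1727077997278017 163
w8 blue 679 [220. 126.] z 0.1376 rect ((471.3208923339844, -341.0304260253906), (15.06411361694336, 15.872696876525879), 1.6566215753555298, [0.4714, -0.3422]) stripe 0.9400577409180759 162
w8 red 487 [454.  71.] z 0.0704 rect ((427.3531494140625, -153.6012420654297), (15.204978942871094, 16.63869285583496), 6.725521564483643, [0.4273, -0.1526]) stripe 96.90193597859968 114
w8 red 435 [570. 229.] z 0.0753 rect ((576.5784912109375, -3.696666717529297), (18.45694923400879, 15.103364944458008), 55.542205810546875, [0.5775, -0.0009]) stripe 143.40451634465097 72
w8 red 410 [529. 283.] z 0.0751 rect ((645.0112915039062, -28.588008880615234), (19.53958511352539, 16.241273880004883), 15.524775505065918, [0.6461, -0.0259]) stripe 10.85550745904513 56
w8 orange 5457 [25. 60.] z 
[... 304 characters left out ...]
907589 23
w8 orange 523 [324.  51.] z 0.1242 rect ((433.2266540527344, -267.1696472167969), (22.449031829833984, 4.783690929412842), 1.6077029705047607) stripe None 0
w8 orange 257 [215.  72.] z 0.1245 rect ((435.6214599609375, -342.8436584472656), (21.87632942199707, 5.4276933670043945), 1.5411067008972168, [0.4365, -0.342]) stripe 9.44667273587676 25
w8 orange 326 [233. 180.] z 0.1241 rect ((506.9916076660156, -340.9998474121094), (22.668598175048828, 5.487762928009033), 1.2585065364837646, [0.5066, -0.341]) stripe 2.440668516506033 12
w8 orange 309 [324. 180.] z 0.1242 rect ((505.4441223144531, -265.1639404296875), (22.622831344604492, 4.741720199584961), 1.6068992614746094) stripe None 0
```

View pics/w8.png

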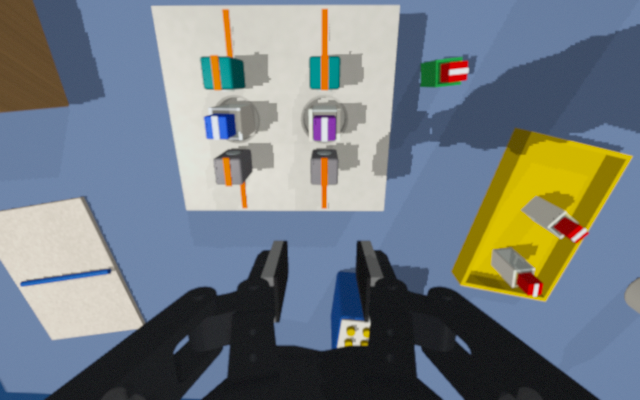

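Purple stands seated at (324,127) in line with the stripes. Blank is at (220,126) and both red cells are upright in the tray. I'll check the waiting cell and bottle, then hand in.

```bash
python3 - <<'E'
from m import *
d=cam("scene");P=cloud(d);m=mask(d,"orange",150)>0;m&=(abs(P[:,:,0]-.485)<.04)&(abs(P[:,:,1]-.352)<.04);print("waiting",np.nanmedian(P[m],0),np.nanmax(P[m][:,2]))
m=(P[:,:,2]>.04)&(P[:,:,2]<.17)&(P[:,:,1]>.05)&(P[:,:,1]<.25)&(P[:,:,0]>.55)&(P[:,:,0]<.9);print("bottle",np.median(P[m],0))
print(read_state()["dq"].round(4));print(sign_off())
E
```

```text
waiting [0.48869385 0.35356709 0.06993857] 0.07721482883344721
bottle [0.71403138 0.20607755 0.11017738]
[-0.0038 -0.0093 -0.0182 -0.0024  0.0008 -0.0006]
the job is handed in; nothing more can be done
None
```

I moved the spent cell from well_a to the free +x end of the discard tray. I then put the purple cell, held by its stopper across the frosted sides, down into well_a, released it and handed the job in at about 19 s. No verdict was reported.

**Last checks before handing in:**

| Item | Measured | Expected |
|---|---|---|
| Purple cell, centre | (0.4697, -0.2663) | well centre (0.470, -0.2663) |
| Purple cell, top height | 0.138 m | 0.137 m if fully seated |
| Purple cell, heading | 1.7–2.2° | 1.6° light path |
| Spent cell, top height in tray | 0.075 m | 0.075 m if standing on the floor |
| Blank and old cells | within about 1 mm of their start | unmoved |
| Waiting cell, top height | 0.077 m | 0.076 m if still standing in the rack |
| Bottle | same reading as at the start | unmoved |

**Disagreements:**
- The tool's tilt drifted to about 3° over the run, and rows cannot correct tilt. I allowed for the resulting 3 mm offset at the cell's foot when inserting it.
- The fixed cameras differ from the wrist camera by 1–3 mm, so I used the wrist camera for the final positions.

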